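Catch the tube trolley on the sloping transfer rail

TASK

Push the release pedal fully down so that the loaded tube trolley rolls off down the sloping rail by itself, then go along in front of its bumper plate with the shut fingers, let it come up softly against them, bring it smoothly to a standstill well before the end stop and hold it still there for two seconds. Then let it down slowly against the fingers until it rests fully home at the end stop, and take the hand away. The samples have just been spun: at no time knock, grip, press hard or stop the trolley so abruptly that the loose tube block slides on its deck (a few millimetres do no harm), never let the trolley run into the end stop at speed, and leave everything else on the bench standing where it is.

Things in the scene. Friction and masses are not known exactly. Their poses are not given: they have to be found in the camera images.
- ramp: Fixed sloping rail, 600 x 78 mm, dark steel with bright edges. Origin on the table under its middle; own +y uphill (level), own -x is the pedal's side, z up. Slope 0.036 rad; running surface 45 mm above the table at the middle, plus 0.036 mm per mm of own +y; its side edges stand 6 mm proud. The end stop is a 16 mm high rubber buffer under the trolley's nose.
- trolley: Tube trolley, 128 mm long, 70 wide: upright bumper plate downhill, loose tube block uphill. Origin on the running surface: own y of the rail 200 mm at the start, -200 mm home at the end stop. Mass 0.8 kg nominal (0.6 to 1.0). Weight on the slope gives 0.35 m/s2, drag 1.2 N per m/s: time constant 0.67 s, top speed 0.17 to 0.29 m/s, about 2 to 3 s to the end.
- tube_block (a joint): Shift of the white tube block on the trolley's deck in m, 0 at the start, positive downhill. The block (60 x 62 mm, 0.25 kg, capped tubes up to 95 mm above the running surface) stands loose on slippery level runners with friction of 0.165 N only: it slides forward if the trolley is slowed by more than about 0.66 m/s2 or stopped short: 8 mm for a sudden loss of 0.1 m/s, 30 mm for 0.2 m/s.
- bumper (a point): Centre of the flat downhill face of the bumper plate (70 mm wide, 42 high, 18 to 60 mm above the running surface; this point 39 mm above it, 65 mm downhill of the trolley's origin). The space in front of it is free all along the rail. Tubes begin 64 mm uphill of this face. Axes as the trolley's.
- release (a joint): Angle of the release pedal, a rocker on a post on the robot's side of the rail near its upper end: 0 up (a pawl holds the trolley), 0.6 rad fully down. It lets the trolley go at about 0.3 rad. Stiff by friction (about 1.5 N at the pad); stays where it is left.
- pedal (a point): Centre of the top of the pedal's black rubber pad (40 mm across the rail, 44 along it, 8 thick), 107 mm above the table when up, 120 mm from the rail's middle. Its hinge is parallel to the rail, 50 mm from this point towards the rail. Fully down the pad has sunk 28 mm.
- jar_tall: White plastic jar with lid, 52 mm diameter, 85 mm high; bystander, stands upright, origin centre of its underside.
- jar_short: White plastic jar with lid, 60 mm diameter, 65 mm high; bystander, origin centre of its underside.
- beaker: Glass beaker, 68 mm diameter, 75 mm high; bystander, origin centre of its underside.
- reagent: Brown bottle, 48 mm diameter, 110 mm high; bystander, origin centre of its underside.
- timer: Flat grey timer, 60 x 70 x 25 mm; bystander lying on the table, origin centre of its underside.
- slide_box: Flat blue plastic slide box, 90 x 120 x 35 mm; bystander lying on the table, origin centre of its underside.

How it is judged:
By the outcome, as a careful person would: the job done as asked, in the order asked, and still so for the second after the job is handed in, with the robot touching nothing.
It also fails if it takes over 38 s, if anything falls off the work surface, if the arm or the gripper's body presses on something with over 40 N, if the wrist force passes 120 N, or if a joint passes its speed limit or range.

ROBOT

A 7-joint arm with a two-finger parallel gripper is mounted at the origin on the work surface. World frame = base frame: x ahead of the robot, y to its left, z up, the work surface at z = 0. Lengths are in m, angles in degrees, forces in N, time in s.
With the tool pointing down it reaches from about 0.375 to 0.925 m from the base axis. Payload 3.1 kg.
Tool frame: the origin (TCP) lies midway between the tips of the shut fingers; the grasp point (between the pads) lies 19 mm behind it (manip.grasp_offset is the distance from the TCP to the grasp point, in m); z points along the fingers, y is the line along which they close (so a half turn about z gives the same grasp; the last joint's range is limited). The gripper opens to 85 mm and grips with 20 to 120 N. Pads are 22 mm wide; open, the fingers measure 114 mm over their backs; the gripper's body (76 mm by 85 mm) begins 54 mm behind the grasp point. The pads swing forward as they close: fully open they stand 13 mm farther back than shut.
Start: joints at [-69.889, 21.939, 2.515, 91.553, -1.026, 66.532, -2.859], TCP at [0.282, 0.586, 0.231] pointing down, gripper open.
Joint ranges: [-149.38, 149.38], [-23.57, 123.04], [-84.95, 90], [0, 143.3], [-89.99, 269.99], [3.08, 112.72], [-163.45, 163.45]. Speed limits (degrees/s): [159.86, 159.86, 180, 180, 180, 180, 180].

INTERFACE

Orientations are given as a 3x3 rotation matrix whose columns are the frame's x, y, z axes.
In Python, from cell import manip gives the robot as it stands.
- The arm moves only by the tool apply_moves, never from a script. Its argument "deltas" is a list of rows, each an object of numbers: "tx", "ty", "tz": the shift along the world's x, y, z scaled (see below); "ax", "ay", "az": the turn, a rotation vector about the world's x, y, z scaled (see below); "hand": the opening, from 0 (shut) to 1 (fully open). A call has 1 to 20 rows; each row is the pose to reach, as a shift and turn from the pose commanded when the call began, turning the shorter way round; what a row does not reach only later rows make up. The controller multiplies each number of a shift by 0.2 m and each number of a turn by 180 degrees. A row lasts 1/8 s, in which the tool goes at most 62.5 mm and 10.7 degrees, less where a joint would pass 70% of its speed; a pose out of reach is approached as far as the arm can. A call with a number of a shift or a turn outside -1 to 1 is refused whole. A call with a gripper value outside its range is refused whole. The fingers move at their own pace and stop on an object; "force" is the grip in N (left out, the last holds). Time passes only in rows, so rows that repeat a pose let the fingers close. It gives the time, the measured TCP pose, the force, the opening and the grip force at its end, in the units of the state.
- manip.get_state(): the state, without advancing time (a new reading comes with each control period).
- manip.grab_frame(name): name is "side" or "top" or "wrist"; returns (picture, depth): 480x640x3 uint8, red, green, blue; 480x640 float32, m along the optical axis (not along the pixel's ray), 0 where there is no reading.
- manip.camera_params(name): a dict with "intrinsics" (3x3 intrinsics, pixels), "position" and "rotation" of the camera in the world; the wrist camera has in their place "T_tool_cam" (4x4, takes a point from camera to tool coordinates, whose origin is the TCP and whose axes are the flange's). Camera axes: x right, y up, looking along -z (the intrinsics and any distortion apply to the point x, -y, -z); pixel columns grow to the right and rows downward; lengths in m; the calibration is good to about 2 mm. A picture is of the moment at which its call begins: read the wrist's pose just before it. camera_params takes no time and is no camera call.
- manip.hand_in(): hands the job in; it is judged then, once.
Trained networks look in the newest picture that a camera, given by its name, has taken for a name from the list of things; names that differ only in an ending like _2 or _b are one class to them, and where a whole thing is asked for, a point or a joint stands for the part that bears it (a point fixed in the world has none). Each returns a list of dicts, best first, with "score" (0 to 1); they miss things now and then, are a little off and sometimes report something else, mostly with a low value. They report only what shows in the picture. A call takes as long as a camera call.
- manip.look_for(name, camera): "extent" ([left, top, width, height] in pixels, round what is visible of it).
- manip.regions_of(name, camera): "pixels" (480x640 bool, what is visible of it) and "extent" ([left, top, width, height] in pixels, round what is visible of it).
The state is a dict: "time": time; "joint_positions": joint angles; "qvel": joint speeds; "joint_efforts": joint torques, N m; "tool_pos": TCP position; "tool_rot": TCP orientation; "ft_force": force on the tool from outside, world axes, zero at the start; "ft_torque": the same for the moment, N m; "gripper_width": finger opening in m; "grasp_force": force on a finger pad.
Only numpy, scipy, OpenCV 4.12 (cv2) and the standard library are available. Lean on these libraries where they do the work, as an engineer would, in place of code of your own. Each camera call takes 0.05 s, during which the arm holds its last target. There are 200 camera calls.

## Working session

There is one attempt and no reset: what is moved stays moved. The work goes in short steps, Python scripts to look and compute and a tool call to move; the robot and the scene stay as the last step left them, time stands still between calls to the robot, and variables do not carry over. Pictures are saved under pics/ and viewed, at most 10 in all, crops included, and the job is handed in when it is done.

Besides the shell and the picture viewer there is one more tool, called as name(argument=value, ...) on one line, values as JSON. apply_moves: Moves the arm, as the interface text tells. Its arguments: {"type":"object","properties":{"deltas":{"type":"array"},"force":{"type":"number"}},"required":["deltas"]}

```bash
mkdir -p pics; ls; cat > h.py <<'E'
import numpy as np, cv2
from cell import manip
def cloud(cam,d,st=None):
    p=manip.camera_params(cam);K=np.array(p["intrinsics"])
    v,u=np.mgrid[0:480,0:640]
    X=np.stack([(u-K[0,2])/K[0,0]*d,-(v-K[1,2])/K[1,1]*d,-d],-1)
    return X@np.array(p["rotation"]).T+np.array(p["position"])
E
python3 - <<'E'
from h import *
print({k:np.round(v,3) for k,v in manip.get_state().items()})
for c in("top","side"):
    im,d=manip.grab_frame(c);cv2.imwrite(f"pics/{c}0.png",im[:,:,::-1]);np.save(f"{c}.npy",d)
    print(manip.camera_params(c))
    P=cloud(c,d)
    for n in("ramp","trolley","tube_block","pedal","bumper","jar_tall","jar_short","beaker","reagent","timer","slide_box"):
        r=manip.regions_of(n,c)
        for q in r[:1]:
            m=q["pixels"]&(d>0); 
            if m.sum(): print(c,n,round(q["score"],2),np.round(q["extent"]),np.round(np.median(P[m],0),3),np.round(np.percentile(P[m],[2,98],axis=0),3).tolist())
print(manip.get_state()["time"])
E
```

```text
pics
{'time': np.float64(0.0), 'joint_positions': array([-69.888,  21.992,   2.51 ,  91.649,  -1.026,  66.53 ,  -2.858]), 'qvel': array([ 0.018, -0.065, -0.02 ,  0.035, -0.039,  0.081, -0.021]), 'joint_efforts': array([ 1.0000e-03, -4.3346e+01,  1.0250e+00, -2.4951e+01,  1.0000e-02,
        1.1000e-02,  0.0000e+00]), 'tool_pos': array([0.282, 0.585, 0.23 ]), 'tool_rot': array([[-0.901,  0.434, -0.001],
       [ 0.434,  0.901, -0.002],
       [-0.   , -0.003, -1.   ]]), 'ft_force': array([-0.488, -0.214, -0.495]), 'ft_torque': array([ 0.008,  0.046, -0.025]), 'grasp_force': np.float64(0.0), 'gripper_width': np.float64(0.085)}
{'intrinsics': array([[593.9816209 ,   0.        , 318.88366948],
       [  0.        , 593.9816209 , 234.42491805],
       [  0.        ,   0.        ,   1.        ]]), 'position': array([ 0.48743025, -0.04316682,  1.16995118]), 'rotation': array([[ 0.0192824 ,  0.99462769, -0.1017052 ],
       [-0.99975604,  0.02027728,  0.00875713],
       [ 0.01077239,  0.10151153,  0.99477604]])}
top ramp 0.87 [119. 176. 321. 112.] [0.613 0.049 0.045] [[0.523, -0.265, -0.0],
[... 1974 characters left out ...]
148, 0.064], [0.677, 0.268, 0.151]]
side jar_tall 0.95 [344. 191.  19.  33.] [0.773 0.173 0.054] [[0.753, 0.163, 0.006], [0.8, 0.205, 0.088]]
side jar_short 0.77 [344. 232.  27.  33.] [ 0.738 -0.004  0.043] [[0.715, -0.016, 0.006], [0.769, 0.034, 0.069]]
side beaker 0.62 [239. 274.  34.  49.] [ 0.472 -0.153  0.052] [[0.442, -0.168, 0.001], [0.503, -0.081, 0.077]]
side reagent 0.77 [363. 266.  28.  53.] [ 0.712 -0.208  0.059] [[0.694, -0.217, 0.002], [0.743, -0.169, 0.112]]
side timer 0.71 [344. 190.  18.  36.] [0.773 0.173 0.052] [[0.754, 0.163, 0.006], [0.801, 0.206, 0.088]]
side slide_box 0.86 [244. 370.  79.  87.] [ 0.475 -0.434  0.035] [[0.425, -0.484, 0.007], [0.527, -0.362, 0.038]]
1.2
```

```bash
python3 - <<'E'
from h import *
im=cv2.imread("pics/top0.png");cv2.imwrite("pics/c.png",cv2.resize(im[110:350,100:420],None,fx=2.5,fy=2.5))
acc=[]
for c in("top","side"):
    d=np.load(c+".npy");P=cloud(c,d)
    m=(d>0)&(P[...,2]>.03)&(P[...,2]<.066)&(P[...,0]>.53)&(P[...,0]<.70)&(P[...,1]>-.29)&(P[...,1]<.10)
    Q=P[m]; 
    # edges: per y-bin min/max x
    ys=np.arange(-.22,.09,.02);L=[];
    for y in ys:
        q=Q[abs(Q[:,1]-y)<.01]; L.append([y,*np.percentile(q[:,0],[1,50,99]),np.median(q[:,2])])
    L=np.array(L);mid=(L[:,1]+L[:,3])/2
    print(c,np.polyfit(L[:,0],mid,1),np.polyfit(L[:,0],L[:,1],1),np.polyfit(L[:,0],L[:,3],1),np.polyfit(L[:,0],L[:,4],1))
    f=np.polyfit(L[:,0],mid,1)
    print(np.round(L,3)[::3].tolist())
    # ends along y, at rail
    R=P[(d>0)&(P[...,2]>.025)&(P[...,2]<.07)&(abs(P[...,0]-np.polyval(f,P[...,1]))<.03)]
    print("y ends",np.percentile(R[:,1],[.2,99.8]))
    # bumper top: front
    T=P[(d>0)&(P[...,2]>.10)&(P[...,2]<.16)&(abs(P[...,0]-np.polyval(f,P[...,1]))<.05)&(P[...,1]>.08)]
    print("trolley",np.percentile(T,[.5,2,98,99.5],axis=0).round(3).tolist())
    B=T[T[:,1]<T[:,1].min()+.02]; print("front",B.mean(0),np.percentile(B,[5,95],axis=0).round(3).tolist())
    # pedal pad
    D=P[(d>0)&(P[...,2]>.098)&(P[...,2]<.116)&(P[...,0]<.56)&(P[...,0]>.45)&(P[...,1]>.15)&(P[...,1]<.28)]
    print("pad",D.mean(0),np.percentile(D,[1,99],axis=0).round(3).tolist())
E
```

```text
top [0.05814675 0.61520037] [0.11689435 0.57639856] [-6.00846494e-04  6.54002170e-01] [0.03701527 0.04436099]
[[-0.22, 0.551, 0.59, 0.628, 0.036], [-0.16, 0.558, 0.598, 0.636, 0.038], [-0.1, 0.564, 0.603, 0.642, 0.041], [-0.04, 0.572, 0.609, 0.649, 0.043], [0.02, 0.578, 0.619, 0.657, 0.045], [0.08, 0.586, 0.625, 0.663, 0.047]]
y ends [-0.27882754  0.31851343]
trolley [[0.579, 0.148, 0.101], [0.585, 0.15, 0.103], [0.67, 0.27, 0.151], [0.673, 0.275, 0.152]]
front [0.63292034 0.15305556 0.10838456] [[0.602, 0.148, 0.103], [0.664, 0.158, 0.112]]
pad [0.52397566 0.21674224 0.10585829] [[0.5, 0.195, 0.101], [0.559, 0.24, 0.11]]
side [0.05960739 0.61541235] [0.11784332 0.57684516] [0.00137146 0.65397955] [0.03764227 0.04591577]
[[-0.22, 0.551, 0.594, 0.629, 0.038], [-0.16, 0.557, 0.597, 0.635, 0.04], [-0.1, 0.564, 0.603, 0.642, 0.042], [-0.04, 0.571, 0.61, 0.648, 0.044], [0.02, 0.579, 0.62, 0.657, 0.047], [0.08, 0.587, 0.627, 0.664, 0.049]]
y ends [-0.28131223  2.41918053]
trolley [[0.581, 0.148, 0.1], [0.591, 0.15, 0.101], [0.793, 2.413, 0.152], [0.804, 2.421, 0.158]]
front [0.63278235 0.15287375 0.10680555] [[0.603, 0.148, 0.101], [0.664, 0.159, 0.112]]
pad [0.52586767 0.21358229 0.10707913] [[0.499, 0.193, 0.1], [0.559, 0.24, 0.111]]
```

View pics/c.png

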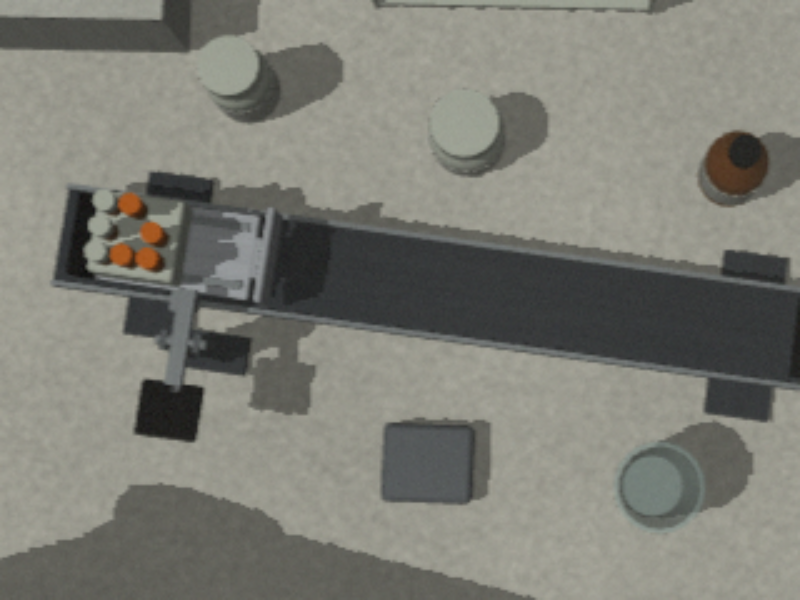

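apply_moves(deltas=[{"tx": 0.12, "ty": -0.19, "tz": -0.05, "az": -0.04, "hand": 0}, {"tx": 0.3, "ty": -0.48, "tz": -0.12, "az": -0.1, "hand": 0}, {"tx": 0.48, "ty": -0.76, "tz": -0.19, "az": -0.16, "hand": 0}, {"tx": 0.6, "ty": -0.95, "tz": -0.25, "az": -0.2, "hand": 0}])

```text
invalid input
```

apply_moves(deltas=[{"tx": 0.15, "ty": -0.23, "tz": -0.07, "az": -0.05, "hand": 0}, {"tx": 0.3, "ty": -0.46, "tz": -0.14, "az": -0.1, "hand": 0}, {"tx": 0.45, "ty": -0.7, "tz": -0.21, "az": -0.15, "hand": 0}, {"tx": 0.59, "ty": -0.92, "tz": -0.28, "az": -0.194, "hand": 0}, {"tx": 0.59, "ty": -0.92, "tz": -0.28, "az": -0.194, "hand": 0}, {"tx": 0.59, "ty": -0.92, "tz": -0.28, "az": -0.194, "hand": 0}])

```text
invalid input
```

apply_moves(deltas=[{"tx": 0.12, "ty": -0.19, "tz": -0.05, "ax": 0.0, "ay": 0.0, "az": -0.04, "hand": 0.0}, {"tx": 0.3, "ty": -0.48, "tz": -0.12, "ax": 0.0, "ay": 0.0, "az": -0.1, "hand": 0.0}, {"tx": 0.48, "ty": -0.76, "tz": -0.19, "ax": 0.0, "ay": 0.0, "az": -0.16, "hand": 0.0}, {"tx": 0.6, "ty": -0.95, "tz": -0.25, "ax": 0.0, "ay": 0.0, "az": -0.2, "hand": 0.0}], force=20)

```text
time: 1.7
tool_pos: [0.4034, 0.3939, 0.1814]
tool_rot: [[-0.47, 0.883, 0.001], [0.883, 0.47, 0.001], [0.0, 0.001, -1.0]]
ft_force: [1.3, 0.4, -1.0]
gripper_width: 0.0121
grasp_force: 0.0
```

apply_moves(deltas=[{"tx": 0.15, "ty": -0.23, "tz": -0.07, "ax": 0.0, "ay": 0.0, "az": -0.05, "hand": 0.0}, {"tx": 0.3, "ty": -0.46, "tz": -0.14, "ax": 0.0, "ay": 0.0, "az": -0.1, "hand": 0.0}, {"tx": 0.45, "ty": -0.7, "tz": -0.21, "ax": 0.0, "ay": 0.0, "az": -0.15, "hand": 0.0}, {"tx": 0.59, "ty": -0.92, "tz": -0.28, "ax": 0.0, "ay": 0.0, "az": -0.194, "hand": 0.0}, {"tx": 0.59, "ty": -0.92, "tz": -0.28, "ax": 0.0, "ay": 0.0, "az": -0.194, "hand": 0.0}], force=20)

```text
time: 2.33
tool_pos: [0.5221, 0.2047, 0.1246]
tool_rot: [[0.126, 0.992, 0.0], [0.992, -0.126, -0.004], [-0.004, 0.001, -1.0]]
ft_force: [-0.0, -0.4, -0.0]
gripper_width: 0.0002
grasp_force: 0.0
```

```bash
cat >> h.py <<'E'
O=np.array([.6177,.0175]);U=np.array([.1162,.9932]);V=np.array([.9932,-.1162])
def rail(P): return (P[...,:2]-O)@V,(P[...,:2]-O)@U
def tubes(c,tag=None,im=None,d=None):
    if d is None: im,d=manip.grab_frame(c)
    if tag: cv2.imwrite(f"pics/{tag}.png",im[:,:,::-1])
    P=cloud(c,d);t,s=rail(P);h=P[...,2]-.045-.036*s
    hsv=cv2.cvtColor(im,cv2.COLOR_RGB2HSV)
    o=(d>0)&(abs(t)<.04)&(abs(s)<.32)&(h>.08)&(h<.105)&(hsv[...,0]<15)&(hsv[...,1]>150)
    f=(d>0)&(abs(t)<.033)&(abs(s)<.32)&(h>.052)&(h<.066)
    return o.sum(),round(float(np.median(s[o])),4) if o.sum() else None,f.sum(),np.round(np.percentile(s[f],[2,10,50]),4) if f.sum() else None
E
python3 - <<'E'
from h import *
for c in("top","side"): print(c,tubes(c,None,cv2.imread(f"pics/{c}0.png")[:,:,::-1].copy(),np.load(c+".npy")))
im,d=manip.grab_frame("top");print(tubes("top","p1",im,d))
P=cloud("top",d);t,s=rail(P);m=(d>0)&(P[...,2]>.095)&(P[...,2]<.115)&(t<-.095)&(t>-.16)&(s>.12)&(s<.24)
print("pad t,s",np.percentile(t[m],[1,99]),np.percentile(s[m],[1,99]))
d=np.load("top.npy");P=cloud("top",d);t,s=rail(P);m=(d>0)&(P[...,2]>.095)&(P[...,2]<.115)&(t<-.095)&(t>-.16)&(s>.12)&(s<.24)
print("pad0 t,s",np.percentile(t[m],[1,99]),np.percentile(s[m],[1,99]),np.percentile(P[m][:,2],[5,50,95]))
print(manip.get_state()["time"],tubes("side"))
E
```

```text
top (np.int64(272), 0.2198, np.int64(734), array([0.1343, 0.1364, 0.2092]))
side (np.int64(103), 0.2089, np.int64(288), array([0.1328, 0.1346, 0.1977]))
(np.int64(272), 0.2199, np.int64(729), array([0.1341, 0.1364, 0.2094]))
pad t,s [-0.13985071 -0.10040924] [0.16572062 0.1779075 ]
pad0 t,s [-0.13963793 -0.09655632] [0.16592642 0.20916719] [0.1022774  0.10597785 0.10901424]
2.375 (np.int64(98), 0.208, np.int64(284), array([0.1321, 0.1346, 0.1974]))
```

```bash
python3 -c "
from h import *
s=manip.get_state();print(s['time'],s['tool_pos'],s['ft_force'],s['qvel'])"
```

```text
2.425 [0.52021224 0.21112552 0.12519647] [-0.20193693  1.70890697 -0.31755632] [-1.53000693 -0.62547037 -2.50034239 -0.44051978 -0.240043    0.12442276
  0.02158367]
```

apply_moves(deltas=[{"tx": 0.0, "ty": 0.0, "tz": -0.04, "ax": 0.0, "ay": 0.0, "az": 0.0, "hand": 0.0}, {"tx": 0.0, "ty": 0.0, "tz": -0.09, "ax": 0.0, "ay": 0.0, "az": 0.0, "hand": 0.0}, {"tx": 0.0, "ty": 0.0, "tz": -0.13, "ax": 0.0, "ay": 0.0, "az": 0.0, "hand": 0.0}, {"tx": 0.0, "ty": 0.0, "tz": -0.18, "ax": 0.0, "ay": 0.0, "az": 0.0, "hand": 0.0}, {"tx": 0.0, "ty": 0.0, "tz": -0.24, "ax": 0.0, "ay": 0.0, "az": 0.0, "hand": 0.0}], force=20)

```text
time: 3.05
tool_pos: [0.5216, 0.2124, 0.0778]
tool_rot: [[0.115, 0.993, 0.003], [0.993, -0.115, 0.001], [0.002, 0.003, -1.0]]
ft_force: [-5.2, -1.0, 39.9]
gripper_width: -0.0001
grasp_force: 18.6
```

```bash
python3 -c "
from h import *
s=manip.get_state();print(s['time'],s['tool_pos'],s['ft_force'],s['qvel'])"
```

```text
3.05 [0.5215956  0.21235161 0.07783165] [-5.19338196 -1.02976126 39.8899563 ] [ 2.84361315  5.81986107 -1.45908845 -2.03449334 -4.50406144 -5.92476418
  3.55320546]
```

apply_moves(deltas=[{"tx": 0.0, "ty": -0.235, "tz": 0.04, "ax": 0.0, "ay": 0.0, "az": 0.0, "hand": 0.0}, {"tx": 0.09, "ty": -0.52, "tz": 0.03, "ax": 0.0, "ay": 0.0, "az": 0.0, "hand": 0.0}, {"tx": 0.26, "ty": -0.77, "tz": 0.02, "ax": 0.0, "ay": 0.0, "az": 0.0, "hand": 0.0}, {"tx": 0.415, "ty": -0.93, "tz": 0.01, "ax": 0.0, "ay": 0.0, "az": 0.0, "hand": 0.0}, {"tx": 0.485, "ty": -1.0, "tz": 0.01, "ax": 0.0, "ay": 0.0, "az": 0.0, "hand": 0.0}], force=20)

```text
time: 3.68
tool_pos: [0.6178, 0.0071, 0.0785]
tool_rot: [[0.121, 0.993, -0.0], [0.993, -0.121, -0.003], [-0.003, 0.0, -1.0]]
ft_force: [0.0, -0.2, -1.1]
gripper_width: 0.0002
grasp_force: 0.0
```

```bash
python3 -c "
from h import *
s=manip.get_state();print(s['time'],s['tool_pos'],rail(s['tool_pos']),s['ft_force'])
print(tubes('top','p2'));s=manip.get_state();print(s['time'],rail(s['tool_pos']),s['ft_force'])"
```

```text
3.675 [0.61778316 0.00706568 0.07851683] (np.float64(0.0012950656318376187), np.float64(-0.010353704935110852)) [ 0.0357028  -0.2145531  -1.13513148]
(np.int64(252), 0.1308, np.int64(586), array([0.1107, 0.1125, 0.1329]))
3.725 (np.float64(0.0027518909467021515), np.float64(-0.010967725974081313)) [ 0.91306227 -2.26863949 -0.07438735]
```

apply_moves(deltas=[{"tx": -0.005, "ty": -0.04, "tz": 0.0, "ax": 0.0, "ay": 0.0, "az": 0.0, "hand": 0.0}, {"tx": -0.014, "ty": -0.12, "tz": -0.004, "ax": 0.0, "ay": 0.0, "az": 0.0, "hand": 0.0}, {"tx": -0.025, "ty": -0.214, "tz": -0.008, "ax": 0.0, "ay": 0.0, "az": 0.0, "hand": 0.0}, {"tx": -0.037, "ty": -0.313, "tz": -0.011, "ax": 0.0, "ay": 0.0, "az": 0.0, "hand": 0.0}], force=20)

```text
time: 4.22
tool_pos: [0.6089, -0.0521, 0.0771]
tool_rot: [[0.115, 0.993, -0.0], [0.993, -0.115, 0.0], [-0.0, -0.0, -1.0]]
ft_force: [-0.0, 0.4, 1.1]
gripper_width: -0.0002
grasp_force: 0.1
```

```bash
python3 -c "
from h import *
s=manip.get_state();print(s['time'],s['tool_pos'],rail(s['tool_pos']),s['ft_force'])"
```

```text
4.225 [ 0.60885774 -0.05209203  0.07709269] (np.float64(-0.0006955424278308081), np.float64(-0.07014627201238793)) [-0.04610663  0.36715988  1.11596676]
```

apply_moves(deltas=[{"tx": -0.011, "ty": -0.092, "tz": -0.003, "ax": 0.0, "ay": 0.0, "az": 0.0, "hand": 0.0}, {"tx": -0.021, "ty": -0.176, "tz": -0.006, "ax": 0.0, "ay": 0.0, "az": 0.0, "hand": 0.0}, {"tx": -0.03, "ty": -0.253, "tz": -0.009, "ax": 0.0, "ay": 0.0, "az": 0.0, "hand": 0.0}, {"tx": -0.038, "ty": -0.325, "tz": -0.012, "ax": 0.0, "ay": 0.0, "az": 0.0, "hand": 0.0}, {"tx": -0.046, "ty": -0.39, "tz": -0.014, "ax": 0.0, "ay": 0.0, "az": 0.0, "hand": 0.0}, {"tx": -0.052, "ty": -0.444, "tz": -0.016, "ax": 0.0, "ay": 0.0, "az": 0.0, "hand": 0.0}, {"tx": -0.057, "ty": -0.487, "tz": -0.018, "ax": 0.0, "ay": 0.0, "az": 0.0, "hand": 0.0}, {"tx": -0.06, "ty": -0.516, "tz": -0.019, "ax": 0.0, "ay": 0.0, "az": 0.0, "hand": 0.0}, {"tx": -0.062, "ty": -0.534, "tz": -0.019, "ax": 0.0, "ay": 0.0, "az": 0.0, "hand": 0.0}, {"tx": -0.063, "ty": -0.541, "tz": -0.02, "ax": 0.0, "ay": 0.0, "az": 0.0, "hand": 0.0}, {"tx": -0.063, "ty": -0.541, "tz": -0.02, "ax": 0.0, "ay": 0.0, "az": 0.0, "hand": 0.0}, {"tx": -0.063, "ty": -0.541, "tz": -0.02, "ax": 0.0, "ay": 0.0, "az": 0.0, "hand": 0.0}], force=20)

```text
time: 5.72
tool_pos: [0.5971, -0.1586, 0.0731]
tool_rot: [[0.115, 0.993, 0.0], [0.993, -0.115, 0.0], [0.0, -0.0, -1.0]]
ft_force: [-0.4, -0.4, 0.2]
gripper_width: -0.0
grasp_force: 0.2
```

```bash
python3 -c "
from h import *
s=manip.get_state();print(s['time'],s['tool_pos'],rail(s['tool_pos']),s['ft_force'])
print(tubes('top','p3'));print(tubes('side','p3s'));s=manip.get_state();print(s['time'],rail(s['tool_pos']),s['ft_force'])"
```

```text
5.725 [ 0.59711728 -0.15860873  0.07307834] (np.float64(2.1076941955398077e-05), np.float64(-0.1773029066633813)) [-0.39504465 -0.44579887  0.20117058]
(np.int64(218), -0.082, np.int64(623), array([-0.1041, -0.1012, -0.0773]))
(np.int64(0), None, np.int64(206), array([-0.1892, -0.1865, -0.1655]))
5.825 (np.float64(2.7901950136015254e-05), np.float64(-0.17739642021838764)) [ 0.67356192 -0.10823903  0.00307105]
```

apply_moves(deltas=[{"tx": 0.0, "ty": 0.0, "tz": 0.0, "ax": 0.0, "ay": 0.0, "az": 0.0, "hand": 0.0}, {"tx": 0.0, "ty": 0.0, "tz": 0.0, "ax": 0.0, "ay": 0.0, "az": 0.0, "hand": 0.0}, {"tx": 0.0, "ty": 0.0, "tz": 0.0, "ax": 0.0, "ay": 0.0, "az": 0.0, "hand": 0.0}, {"tx": 0.0, "ty": 0.0, "tz": 0.0, "ax": 0.0, "ay": 0.0, "az": 0.0, "hand": 0.0}, {"tx": 0.0, "ty": 0.0, "tz": 0.0, "ax": 0.0, "ay": 0.0, "az": 0.0, "hand": 0.0}, {"tx": 0.0, "ty": 0.0, "tz": 0.0, "ax": 0.0, "ay": 0.0, "az": 0.0, "hand": 0.0}, {"tx": 0.0, "ty": 0.0, "tz": 0.0, "ax": 0.0, "ay": 0.0, "az": 0.0, "hand": 0.0}, {"tx": 0.0, "ty": 0.0, "tz": 0.0, "ax": 0.0, "ay": 0.0, "az": 0.0, "hand": 0.0}, {"tx": 0.0, "ty": 0.0, "tz": 0.0, "ax": 0.0, "ay": 0.0, "az": 0.0, "hand": 0.0}, {"tx": 0.0, "ty": 0.0, "tz": 0.0, "ax": 0.0, "ay": 0.0, "az": 0.0, "hand": 0.0}, {"tx": 0.0, "ty": 0.0, "tz": 0.0, "ax": 0.0, "ay": 0.0, "az": 0.0, "hand": 0.0}, {"tx": 0.0, "ty": 0.0, "tz": 0.0, "ax": 0.0, "ay": 0.0, "az": 0.0, "hand": 0.0}, {"tx": 0.0, "ty": 0.0, "tz": 0.0, "ax": 0.0, "ay": 0.0, "az": 0.0, "hand": 0.0}, {"tx": 0.0, "ty": 0.0, "tz": 0.0, "ax": 0.0, "ay": 0.0, "az": 0.0, "hand": 0.0}, {"tx": 0.0, "ty": 0.0, "tz": 0.0, "ax": 0.0, "ay": 0.0, "az": 0.0, "hand": 0.0}, {"tx": 0.0, "ty": 0.0, "tz": 0.0, "ax": 0.0, "ay": 0.0, "az": 0.0, "hand": 0.0}, {"tx": 0.0, "ty": 0.0, "tz": 0.0, "ax": 0.0, "ay": 0.0, "az": 0.0, "hand": 0.0}, {"tx": 0.0, "ty": 0.0, "tz": 0.0, "ax": 0.0, "ay": 0.0, "az": 0.0, "hand": 0.0}, {"tx": 0.0, "ty": 0.0, "tz": 0.0, "ax": 0.0, "ay": 0.0, "az": 0.0, "hand": 0.0}], force=20)

```text
time: 8.2
tool_pos: [0.597, -0.1592, 0.0731]
tool_rot: [[0.115, 0.993, -0.0], [0.993, -0.115, -0.0], [-0.0, -0.0, -1.0]]
ft_force: [0.4, -0.3, -0.6]
gripper_width: 0.0003
grasp_force: 0.2
```

```bash
python3 -c "
from h import *
print(tubes('top','p4'));s=manip.get_state();print(s['time'],s['tool_pos'],rail(s['tool_pos']),s['ft_force'])"
```

```text
(np.int64(219), -0.0877, np.int64(596), array([-0.1047, -0.1019, -0.0772]))
8.25 [ 0.59700602 -0.15914688  0.07307012] (np.float64(-2.689423174543275e-05), np.float64(-0.17785031818092178)) [ 0.749286   -0.2169511  -0.69649015]
```

View pics/p4.png

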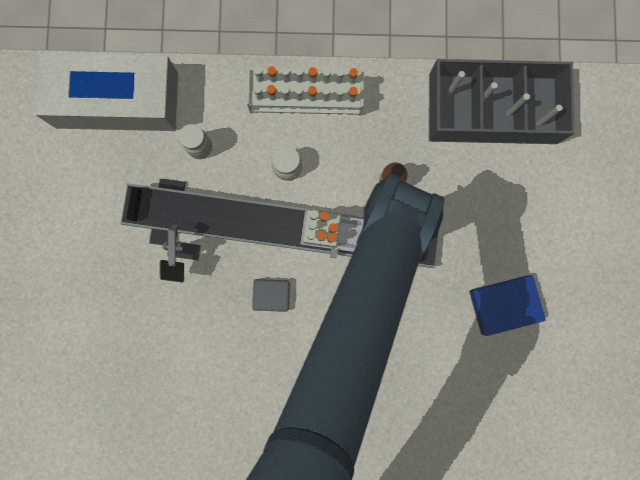

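apply_moves(deltas=[{"tx": -0.001, "ty": -0.005, "tz": 0.0, "ax": 0.0, "ay": 0.0, "az": 0.0, "hand": 0.0}, {"tx": -0.002, "ty": -0.015, "tz": -0.001, "ax": 0.0, "ay": 0.0, "az": 0.0, "hand": 0.0}, {"tx": -0.004, "ty": -0.03, "tz": -0.001, "ax": 0.0, "ay": 0.0, "az": 0.0, "hand": 0.0}, {"tx": -0.005, "ty": -0.045, "tz": -0.002, "ax": 0.0, "ay": 0.0, "az": 0.0, "hand": 0.0}, {"tx": -0.007, "ty": -0.06, "tz": -0.002, "ax": 0.0, "ay": 0.0, "az": 0.0, "hand": 0.0}, {"tx": -0.009, "ty": -0.075, "tz": -0.003, "ax": 0.0, "ay": 0.0, "az": 0.0, "hand": 0.0}, {"tx": -0.011, "ty": -0.09, "tz": -0.003, "ax": 0.0, "ay": 0.0, "az": 0.0, "hand": 0.0}, {"tx": -0.012, "ty": -0.105, "tz": -0.004, "ax": 0.0, "ay": 0.0, "az": 0.0, "hand": 0.0}, {"tx": -0.014, "ty": -0.12, "tz": -0.004, "ax": 0.0, "ay": 0.0, "az": 0.0, "hand": 0.0}, {"tx": -0.016, "ty": -0.135, "tz": -0.005, "ax": 0.0, "ay": 0.0, "az": 0.0, "hand": 0.0}, {"tx": -0.018, "ty": -0.15, "tz": -0.005, "ax": 0.0, "ay": 0.0, "az": 0.0, "hand": 0.0}, {"tx": -0.019, "ty": -0.165, "tz": -0.006, "ax": 0.0, "ay": 0.0, "az": 0.0, "hand": 0.0}, {"tx": -0.021, "ty": -0.18, "tz": -0.006, "ax": 0.0, "ay": 0.0, "az": 0.0, "hand": 0.0}, {"tx": -0.023, "ty": -0.195, "tz": -0.007, "ax": 0.0, "ay": 0.0, "az": 0.0, "hand": 0.0}, {"tx": -0.025, "ty": -0.21, "tz": -0.007, "ax": 0.0, "ay": 0.0, "az": 0.0, "hand": 0.0}, {"tx": -0.026, "ty": -0.225, "tz": -0.008, "ax": 0.0, "ay": 0.0, "az": 0.0, "hand": 0.0}, {"tx": -0.028, "ty": -0.24, "tz": -0.008, "ax": 0.0, "ay": 0.0, "az": 0.0, "hand": 0.0}, {"tx": -0.03, "ty": -0.255, "tz": -0.009, "ax": 0.0, "ay": 0.0, "az": 0.0, "hand": 0.0}, {"tx": -0.032, "ty": -0.27, "tz": -0.009, "ax": 0.0, "ay": 0.0, "az": 0.0, "hand": 0.0}, {"tx": -0.033, "ty": -0.285, "tz": -0.01, "ax": 0.0, "ay": 0.0, "az": 0.0, "hand": 0.0}], force=20)

```text
time: 10.75
tool_pos: [0.5903, -0.2164, 0.0711]
tool_rot: [[0.115, 0.993, -0.0], [0.993, -0.115, 0.0], [0.0, -0.0, -1.0]]
ft_force: [0.1, -0.2, 1.0]
gripper_width: 0.0004
grasp_force: 0.1
```

```bash
python3 -c "
from h import *
s=manip.get_state();print(s['time'],s['tool_pos'],rail(s['tool_pos']),s['ft_force'])"
```

```text
10.75 [ 0.59032302 -0.21637219  0.07107441] (np.float64(-1.4870252546817189e-05), np.float64(-0.23546305956502003)) [ 0.08926467 -0.24629353  0.96526027]
```

apply_moves(deltas=[{"tx": -0.002, "ty": -0.014, "tz": 0.0, "ax": 0.0, "ay": 0.0, "az": 0.0, "hand": 0.0}, {"tx": -0.003, "ty": -0.025, "tz": -0.001, "ax": 0.0, "ay": 0.0, "az": 0.0, "hand": 0.0}, {"tx": -0.004, "ty": -0.035, "tz": -0.001, "ax": 0.0, "ay": 0.0, "az": 0.0, "hand": 0.0}, {"tx": -0.005, "ty": -0.045, "tz": -0.001, "ax": 0.0, "ay": 0.0, "az": 0.0, "hand": 0.0}, {"tx": -0.006, "ty": -0.055, "tz": -0.002, "ax": 0.0, "ay": 0.0, "az": 0.0, "hand": 0.0}, {"tx": -0.008, "ty": -0.065, "tz": -0.002, "ax": 0.0, "ay": 0.0, "az": 0.0, "hand": 0.0}, {"tx": -0.009, "ty": -0.075, "tz": -0.003, "ax": 0.0, "ay": 0.0, "az": 0.0, "hand": 0.0}, {"tx": -0.01, "ty": -0.085, "tz": -0.003, "ax": 0.0, "ay": 0.0, "az": 0.0, "hand": 0.0}, {"tx": -0.011, "ty": -0.095, "tz": -0.003, "ax": 0.0, "ay": 0.0, "az": 0.0, "hand": 0.0}, {"tx": -0.012, "ty": -0.105, "tz": -0.004, "ax": 0.0, "ay": 0.0, "az": 0.0, "hand": 0.0}, {"tx": -0.013, "ty": -0.115, "tz": -0.004, "ax": 0.0, "ay": 0.0, "az": 0.0, "hand": 0.0}, {"tx": -0.015, "ty": -0.125, "tz": -0.005, "ax": 0.0, "ay": 0.0, "az": 0.0, "hand": 0.0}, {"tx": -0.016, "ty": -0.135, "tz": -0.005, "ax": 0.0, "ay": 0.0, "az": 0.0, "hand": 0.0}, {"tx": -0.017, "ty": -0.145, "tz": -0.005, "ax": 0.0, "ay": 0.0, "az": 0.0, "hand": 0.0}, {"tx": -0.018, "ty": -0.155, "tz": -0.006, "ax": 0.0, "ay": 0.0, "az": 0.0, "hand": 0.0}, {"tx": -0.019, "ty": -0.165, "tz": -0.006, "ax": 0.0, "ay": 0.0, "az": 0.0, "hand": 0.0}, {"tx": -0.02, "ty": -0.175, "tz": -0.006, "ax": 0.0, "ay": 0.0, "az": 0.0, "hand": 0.0}, {"tx": -0.022, "ty": -0.185, "tz": -0.007, "ax": 0.0, "ay": 0.0, "az": 0.0, "hand": 0.0}, {"tx": -0.023, "ty": -0.195, "tz": -0.007, "ax": 0.0, "ay": 0.0, "az": 0.0, "hand": 0.0}, {"tx": -0.023, "ty": -0.2, "tz": -0.007, "ax": 0.0, "ay": 0.0, "az": 0.0, "hand": 0.0}], force=20)

```text
time: 13.25
tool_pos: [0.5857, -0.2564, 0.0697]
tool_rot: [[0.116, 0.993, -0.0], [0.993, -0.116, -0.0], [-0.0, -0.0, -1.0]]
ft_force: [0.5, -1.6, 0.0]
gripper_width: 0.0001
grasp_force: 0.1
```

apply_moves(deltas=[{"tx": -0.001, "ty": -0.007, "tz": 0.0, "ax": 0.0, "ay": 0.0, "az": 0.0, "hand": 0.0}, {"tx": -0.002, "ty": -0.014, "tz": 0.0, "ax": 0.0, "ay": 0.0, "az": 0.0, "hand": 0.0}, {"tx": -0.002, "ty": -0.021, "tz": 0.0, "ax": 0.0, "ay": 0.0, "az": 0.0, "hand": 0.0}, {"tx": -0.003, "ty": -0.028, "tz": 0.0, "ax": 0.0, "ay": 0.0, "az": 0.0, "hand": 0.0}, {"tx": -0.004, "ty": -0.035, "tz": 0.0, "ax": 0.0, "ay": 0.0, "az": 0.0, "hand": 0.0}, {"tx": -0.005, "ty": -0.042, "tz": 0.0, "ax": 0.0, "ay": 0.0, "az": 0.0, "hand": 0.0}], force=20)

```text
time: 14.0
tool_pos: [0.5848, -0.2646, 0.0697]
tool_rot: [[0.115, 0.993, -0.0], [0.993, -0.115, 0.0], [0.0, -0.0, -1.0]]
ft_force: [-0.8, 0.3, 0.9]
gripper_width: -0.0002
grasp_force: 0.0
```

```bash
python3 -c "
from h import *
print(tubes('top','p5'));print(tubes('side','p5s'));s=manip.get_state();print(s['time'],s['tool_pos'],rail(s['tool_pos']),s['ft_force'])"
```

```text
(np.int64(238), -0.1822, np.int64(724), array([-0.2636, -0.2607, -0.18  ]))
(np.int64(0), None, np.int64(136), array([-0.2957, -0.2944, -0.2895]))
14.1 [ 0.58470114 -0.26487189  0.06970139] (np.float64(3.714645190502738e-05), np.float64(-0.2842862310721537)) [ 0.30486213 -0.13173292 -0.47808218]
```

apply_moves(deltas=[{"tx": -0.005, "ty": -0.04, "tz": 0.0, "ax": 0.0, "ay": 0.0, "az": 0.0, "hand": 0.0}, {"tx": -0.01, "ty": -0.1, "tz": 0.03, "ax": 0.0, "ay": 0.0, "az": 0.0, "hand": 0.0}, {"tx": -0.02, "ty": -0.2, "tz": 0.15, "ax": 0.0, "ay": 0.0, "az": 0.0, "hand": 0.0}, {"tx": -0.03, "ty": -0.3, "tz": 0.35, "ax": 0.0, "ay": 0.0, "az": 0.0, "hand": 0.0}, {"tx": -0.04, "ty": -0.4, "tz": 0.55, "ax": 0.0, "ay": 0.0, "az": 0.0, "hand": 0.0}, {"tx": -0.05, "ty": -0.5, "tz": 0.7, "ax": 0.0, "ay": 0.0, "az": 0.0, "hand": 0.0}, {"tx": -0.05, "ty": -0.5, "tz": 0.75, "ax": 0.0, "ay": 0.0, "az": 0.0, "hand": 0.0}, {"tx": -0.05, "ty": -0.5, "tz": 0.75, "ax": 0.0, "ay": 0.0, "az": 0.0, "hand": 0.0}, {"tx": -0.05, "ty": -0.5, "tz": 0.75, "ax": 0.0, "ay": 0.0, "az": 0.0, "hand": 0.0}], force=20)

```text
time: 15.22
tool_pos: [0.5745, -0.3623, 0.2175]
tool_rot: [[0.114, 0.994, -0.003], [0.994, -0.114, 0.003], [0.002, -0.003, -1.0]]
ft_force: [0.1, 1.0, 0.6]
gripper_width: 0.0003
grasp_force: 0.0
```

```bash
python3 - <<'E'
from h import *
im,d=manip.grab_frame("top");print(tubes('top','p6',im,d))
P=cloud("top",d);t,s=rail(P);m=(d>0)&(P[...,2]>.04)&(t<-.11)&(t>-.135)&(s>.17)&(s<.205)
print("pad z,t",np.percentile(P[m][:,2],[5,50,95]),np.polyfit(t[m],P[m][:,2],1))
st=manip.get_state();print(st['time'],st['tool_pos'],st['ft_force'])
E
```

```text
(np.int64(239), -0.1837, np.int64(724), array([-0.2638, -0.2608, -0.1801]))
pad z,t [0.06586885 0.07350489 0.0814322 ] [0.69762329 0.15758085]
15.275 [ 0.57450655 -0.36226667  0.217359  ] [-0.20081822 -0.32753876  0.09863119]
```

View pics/p6.png

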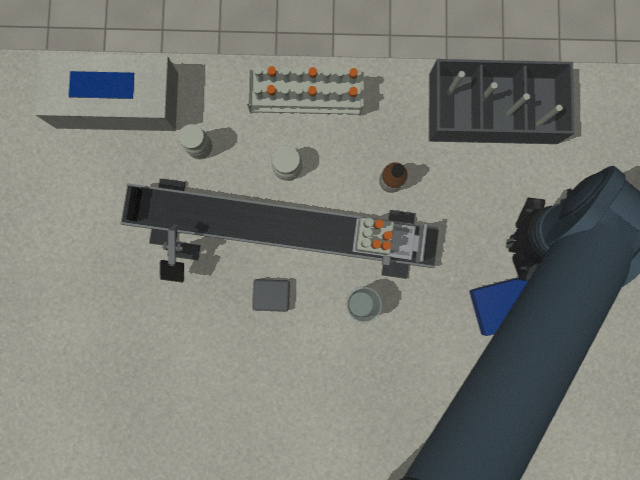

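The picture shows the trolley home at the lower end of the rail at px (390,238). The pedal pad at (172,270) is tilted about 0.6 rad, fully down. The bystanders are where they were and the hand is clear.

```bash
python3 -c "
from cell import manip
print(manip.hand_in())"
```

```text
the job is handed in; nothing more can be done
None
```

I've handed the job in at 15.3 s: pedal fully down (about 0.6 rad), trolley caught softly, held still for over 2 s about 98 mm before home, then let down slowly to the end stop; hand clear, bystanders unmoved, and the tube block shifted only 1–2 mm as far as the camera shows.

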